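# Clip a relay module onto the test stand's rail

## Task

Fit the loose relay module from the blue parts tray into the free place on the test stand's rail, between the breaker and the terminals: feel for the rail's upper edge, as its slots and washers let it sit up to a centimetre off, hook the module's fixed lip under it, then rock the lower end down until the orange sprung foot clicks under the lower edge and the module sits flat. Be gentle: never lean hard on the rail, let go once it has clicked, and leave tray, headshell, stylus guard, cup and tweezers where they are.

Things in the scene. Friction and masses are not known exactly. Their poses are not given: they have to be found in the camera images.
- relay_grip (a point): Loose relay module, 0.15-0.25 kg, upright in the tray: light grey base 90 long (x) x 36 wide (y) x 30 mm high, on its middle a dark nose 45 long x 36 wide x 32 high, to be gripped across its 45 mm length, over the base's two shoulders. This point: the nose's centre, 16 mm below its top and above the shoulders. Axes: x towards the fixed-lip end, y across, z up.
- relay_seat (a point): The module's seat: middle of the base's flat underside, 46 mm straight below the nose's centre, 9 mm above the tray's floor at the start; same axes. When fitted, the seat lies on the rail's tops, this point above the rail's middle and the axes like the bed's (play: 0.5 mm down, 1 mm up the slope). All that the module bears on the rail, pushes and levering together, must stay under 30 N.
- relay_lip (a point): Tip of the module's fixed lip, on its upper face: 15 mm from the seat point along x and 4 mm below the seat. The lip is 2.5 mm thick and points to -x; above it a slot 4 mm high and 3 mm deep takes the rail's edge. The slot ends 18 mm from the seat point at a leg that reaches to x = 25 mm and 9 mm below the seat.
- foot (a joint): Orange sprung foot at the module's -x end: 0 sprung out, up to 0.0045 m pushed back (-x). Its catch reaches in to 15 mm from the seat point, 3.2 mm below the seat; under it a 57 degree ramp runs down to 9 mm below the seat. Spring 3.5 N + 1.5 N/mm: pressing the foot down over the rail's edge takes about 6 to 8 N; it yields some 2 mm, then clicks back to 0. Its tab shows 11 mm beyond the base's end.
- bed: Sloping top plate (20 degrees, rising away from the robot) of the grey fixed stand that carries the rail. Origin: middle of the free place, 15 mm out from the plate: mid-way between the rail's edges, level with its flange tops, if it is centred in its slots and not packed. It may be clamped up to 10 mm up or down the slope and on washers up to 4 mm further out (not measured). x up the slope, y along the rail, z out of the face.
- stand: The stand, 160 x 224 mm, with its steel top-hat rail: 35 mm wide (x), 15 high, flanges 2.3 thick overhanging 6, so the upper edge is 17.5 mm up the slope from the rail's middle. The free place is 52 mm long (26 mm either way along y) between the white breaker at +y (62 mm above the rail, stepped like the module) and the terminals at -y (44 mm). Origin under the stand's centre.
- tray: Blue polypropylene tray 200 x 170 x 34 mm, walls and floor 3 mm; origin under its centre.
- headshell_mid (a point): Silver headshell with black cartridge, 65 x 18 x 20 mm, in the tray; its middle, 10 mm up.
- guard_mid (a point): Pale silicone stylus guard, 20 x 20 x 15 mm, in the tray; its middle.
- cup: Blue ceramic cup, 80 mm across, 85 high, on the counter; origin under its centre.
- tweezers: Steel tweezers, 120 x 16 x 4 mm, lying on the counter; origin under the middle, x along them.
Mind the look-alikes: they are no part of the job. Of the things that look like the part that bears relay_grip, take the one that is farthest to the robot's left at the start.

How it is judged:
On the way:
1. the module is in the free place leaning back more than 0.08 rad, its lip down behind the rail's upper edge (x of relay_lip in the frame of bed between 0.001 and 0.027 m and z of relay_lip in the frame of bed between -0.01 and 0.0015 m and y of relay_lip in the frame of bed between -0.009 and 0.009 m and angle between the z axis of relay_seat and the z axis of bed, either way round between 0.08 and 0.8 rad), for 0.1 s.
At the end, for the whole second after the job is handed in: The module sits flat on the rail in the free place: seat 2 mm below to 6 mm above the bed's origin, within 9 mm along the rail and 12.5 mm across the bed's middle, tilted under 2 degrees (possible only with lip and foot under the two edges), foot sprung back to under 1.5 mm, at rest and let go (x of relay_seat in the frame of bed between -0.0125 and 0.0125 m and y of relay_seat in the frame of bed between -0.009 and 0.009 m and z of relay_seat in the frame of bed between -0.002 and 0.006 m and angle between the z axis of relay_seat and the z axis of bed, either way round below 0.035 rad and angle between the x axis of relay_seat and the x axis of bed, either way round below 0.06 rad and value of joint foot below 0.0015 m and contact force between relay and stand above 0.3 N and linear speed of relay below 0.01 m/s); the robot touches nothing.
It fails at once if the module is forced against the stand, rail or neighbours with more than 30 N (contact force between relay and stand above 30 N).
It fails at once if the robot itself bears on the stand, rail or neighbours with more than 20 N (contact force between any of the fingers, the arm and stand above 20 N).
It fails at once if headshell or stylus guard moved more than 25 mm, cup or tweezers more than 15 mm (distance of any of headshell_mid, guard_mid from where it was at the start of the episode above 0.025 m or distance of any of cup, tweezers from where it was at the start of the episode above 0.015 m).
It fails at once if the tray is shoved more than 25 mm (distance of tray from where it was at the start of the episode above 0.025 m).
It also fails if it takes over 61 s, if anything falls off the work surface, if the arm or the gripper's body presses on something with over 40 N, if the wrist force passes 120 N, or if a joint passes its speed limit or range.

## Robot

A 7-joint arm with a two-finger parallel gripper is mounted at the origin on the work surface. World frame = base frame: x ahead of the robot, y to its left, z up, the work surface at z = 0. Lengths are in m, angles in rad, forces in N, time in s.
With the tool pointing down it reaches from about 0.4 to 0.875 m from the base axis. Payload 19.3 kg.
Tool frame: the origin (TCP) lies midway between the tips of the shut fingers; the grasp point (between the pads) lies bot.tcp_to_grasp behind it (bot.tcp_to_grasp is the distance from the TCP to the grasp point, in m); z points along the fingers, y is the line along which they close (so a half turn about z gives the same grasp; the last joint's range is limited). The gripper opens to 85 mm and grips with 20 to 120 N. Pads are 22 mm wide; open, the fingers measure 114 mm over their backs; the gripper's body (76 mm by 85 mm) begins 54 mm behind the grasp point. The pads swing forward as they close: fully open they stand 13 mm farther back than shut.
Start: joints at [-1.293, 0.521, -0.036, 1.599, 0.021, 1.021, -0.113], TCP at [0.213, 0.588, 0.231] pointing down, gripper open.
Joint ranges: [-2.91, 2.91], [-0.3, 2.13], [-1.5, 1.42], [0.17, 2.43], [-1.26, 4.41], [0.16, 1.93], [-2.52, 2.52]. Speed limits (rad/s): [1.89, 1.89, 2.39, 2.39, 3.01, 3.01, 3.01].

## Interface

Orientations are given as [roll, pitch, yaw] about the fixed x, y, z axes, in that order (R = Rz(yaw) Ry(pitch) Rx(roll)).
In Python, from workcell import observe, imaging, bot gives the robot as it stands.
- The arm moves only by the tool send_rows, never from a script. Its argument "plan" is text: rows parted by semicolons, each of 7 numbers parted by spaces: the shift along the tool's x, y, z in m, then the turn, a rotation vector about the tool's x, y, z in degrees, then the finger opening in m, from 0 to 0.0854. In form: dx dy dz rx ry rz claw; .... A call has 1 to 10 rows; each row is the pose to reach, as a shift and turn from the pose commanded when the call began, along the tool's axes at that moment; what a row does not reach only later rows make up. A row lasts 1/12 s, in which the tool goes at most 41.7 mm and 7.16 degrees, less where a joint would pass 70% of its speed; a pose out of reach is approached as far as the arm can. A call with a gripper value outside its range is refused whole. The fingers move at their own pace and stop on an object; "grip_force" is the grip in N (left out, the last holds). Time passes only in rows, so rows that repeat a pose let the fingers close. It gives the time, the measured TCP pose, the force, the opening and the grip force at its end, in the units of the state.
- observe(): the state, without advancing time (a new reading comes with each control period).
- imaging.grab_frame(name): name is "side" or "top"; returns a dict with "color" (480x640x3 uint8, red, green, blue), "fx", "fy", "cx", "cy" (pixels), "dist_coeffs" ([k1, k2, p1, p2, k3] as OpenCV has them; the pictures are not rectified), "eye" and "orientation" of the camera in the world. Camera axes: x right, y down, z forward; pixel columns grow to the right and rows downward; lengths in m; the calibration is good to about 2 mm. A picture is of the moment at which its call begins. There is no depth.
- bot.job_done(): hands the job in; it is judged then, once.
The state is a dict: "clock": time; "qpos": joint angles; "qd": joint speeds; "joint_efforts": joint torques, N m; "position": TCP position; "tool_rot": TCP orientation; "force": force on the tool from outside, world axes, zero at the start; "moment": the same for the moment, N m; "grip_width": finger opening in m; "finger_force": force on a finger pad.
Only numpy, scipy, OpenCV 4.12 (cv2) and the standard library are available. Lean on these libraries where they do the work, as an engineer would, in place of code of your own. Each camera call takes 0.05 s, during which the arm holds its last target. There are 200 camera calls.

## Working session

There is one attempt and no reset: what is moved stays moved. The work goes in short steps, Python scripts to look and compute and a tool call to move; the robot and the scene stay as the last step left them, time stands still between calls to the robot, and variables do not carry over. Pictures are saved under pics/ and viewed, at most 10 in all, crops included, and the job is handed in when it is done.

Besides the shell and the picture viewer there is one more tool, called after "Call:" in YAML: its name, and indented under it one key for each argument. send_rows: Moves the arm, as the interface text tells. Its arguments: {"type":"object","properties":{"plan":{"type":"string"},"grip_force":{"type":"number"}},"required":["plan"]}

```bash
mkdir -p pics; ls; python3 - <<'E'
from workcell import observe, imaging, bot
import cv2,json
s=observe();print(s);print(bot.tcp_to_grasp,[a for a in dir(bot) if a[0]!='_'])
for n in("side","top"):
    f=imaging.grab_frame(n);print({k:v for k,v in f.items() if k!="color"})
    cv2.imwrite(f"pics/{n}0.png",f["color"][:,:,::-1])
E
```

```text
pics
{'clock': 0.0, 'qpos': array([-1.29322504,  0.52200768, -0.03631805,  1.59999648,  0.02123922,
        1.02110737, -0.11283198]), 'qd': array([-6.87699679e-04,  3.84143807e-04,  7.22054003e-06, -3.05100917e-04,
       -1.49568271e-03, -8.68907155e-04,  1.94175138e-03]), 'joint_efforts': array([-6.51345526e-04, -9.27095175e+01,  1.97944410e+00, -3.69913137e+01,
        1.77708274e-02,  8.25129915e-03, -4.26990471e-05]), 'position': array([0.21293818, 0.5872511 , 0.23073393]), 'tool_rot': array([-3.14046579e+00,  1.19118577e-04,  2.79379167e+00]), 'force': array([-0.02489834, -0.17006709, -0.6357826 ]), 'moment': array([-0.03064397,  0.03583655, -0.01881376]), 'finger_force': 0.0, 'grip_width': 0.08524266669042622}
0.0187 ['IKError', 'job_done', 'tcp_to_grasp']
{'fx': 534.8702565755196, 'fy': 534.8702565755196, 'cx': 316.48763650945517, 'cy': 239.47902620307804, 'dist_coeffs': array([-0.14052833,  0.        ,  0.        ,  0.        ,  0.        ]), 'eye': array([ 0.48204218, -0.77926353,  1.03553609]), 'orientation': array([-2.45657171e+00,  6.64037084e-04, -6.28569825e-02])}
{'fx': 584.1337028497379, 'fy': 584.1337028497379, 'cx': 320.9225222419559, 'cy': 230.55719424189738, 'dist_coeffs': array([0.03018808, 0.        , 0.        , 0.        , 0.        ]), 'eye': array([ 4.11381318e-01, -4.61159704e-05,  1.15528731e+00]), 'orientation': array([-3.03472974,  0.00593583, -1.55303532])}
```

View pics/side0.png

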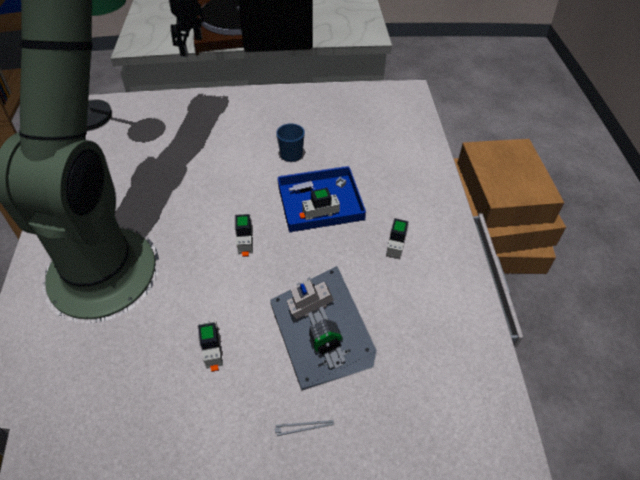

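View pics/top0.png

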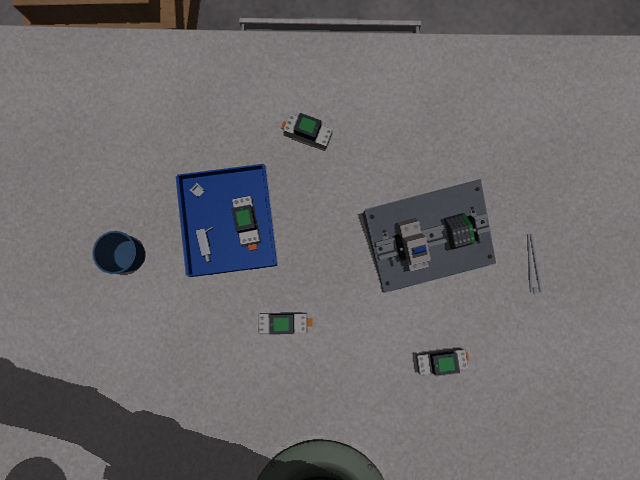

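Four relay look-alikes in the top picture: tray (245,222), counter (307,128), (283,323) and (444,362). The one at (245,222) fits: it is in the tray, farthest left (smallest column). I'll confirm it enlarged along with the stand.

```bash
cat > h.py <<'E'
import numpy as np, cv2
from scipy.spatial.transform import Rotation as R
from workcell import observe, imaging, bot
def cam(f):
    K=np.array([[f["fx"],0,f["cx"]],[0,f["fy"],f["cy"]],[0,0,1]]);return K,np.array(f["dist_coeffs"]),R.from_euler("xyz",f["orientation"]).as_matrix(),np.array(f["eye"])
def ray(f,p):
    K,D,M,e=cam(f);q=cv2.undistortPoints(np.array(p,float).reshape(-1,1,2),K,D)[:,0]
    return e,(M@np.c_[q,np.ones(len(q))].T).T
def onz(f,p,z):
    e,d=ray(f,p);return e+d*((z-e[2])/d[:,2])[:,None]
def proj(f,P):
    K,D,M,e=cam(f);c=(np.atleast_2d(P)-e)@M
    return cv2.projectPoints(c.reshape(-1,1,3),np.zeros(3),np.zeros(3),K,D)[0][:,0]
def tri(f,p,g,q):
    A=[];b=[]
    for c,x in((f,p),(g,q)):
        e,d=ray(c,[x]);d=d[0]/np.linalg.norm(d);P=np.eye(3)-np.outer(d,d);A.append(P);b.append(P@e)
    return np.linalg.lstsq(np.vstack(A),np.hstack(b),rcond=None)[0]
def tcp():
    s=observe();return np.array(s["position"]),R.from_euler("xyz",s["tool_rot"]).as_matrix(),s
def crop(f,x0,y0,w,h,k,name):
    cv2.imwrite(name,cv2.resize(f["color"][y0:y0+h,x0:x0+w,::-1],None,fx=k,fy=k,interpolation=cv2.INTER_CUBIC))
E
python3 - <<'E'
from h import *
import pickle
t=imaging.grab_frame("top");s=imaging.grab_frame("side");pickle.dump((t,s),open("f0.pkl","wb"))
a=cv2.resize(t["color"][160:300,170:280,::-1],None,fx=4,fy=4,interpolation=cv2.INTER_CUBIC)
# tray top / side in one
b=cv2.resize(s["color"][160:235,272:372,::-1],None,fx=3.6,fy=3.6,interpolation=cv2.INTER_CUBIC)
im=np.zeros((560,800,3),np.uint8);im[:560,:440]=a;im[:b.shape[0],440:440+b.shape[1]]=b
cv2.imwrite("pics/tray.png",im)
a=cv2.resize(t["color"][170:300,355:505,::-1],None,fx=5,fy=5,interpolation=cv2.INTER_CUBIC)[:600]
cv2.imwrite("pics/stand_t.png",a[:, :800])
crop(s,262,258,125,140,4.2,"pics/stand_s.png")
E
```

```text
(no output)
```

View pics/tray.png

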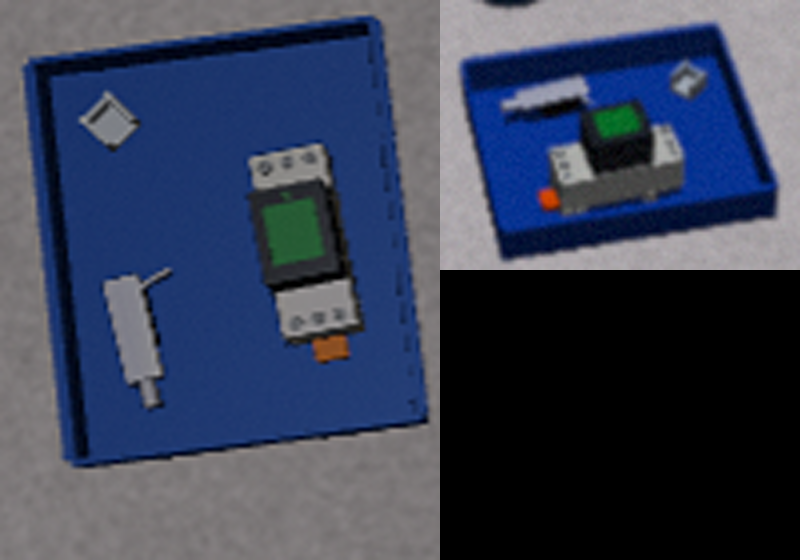

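View pics/stand_t.png

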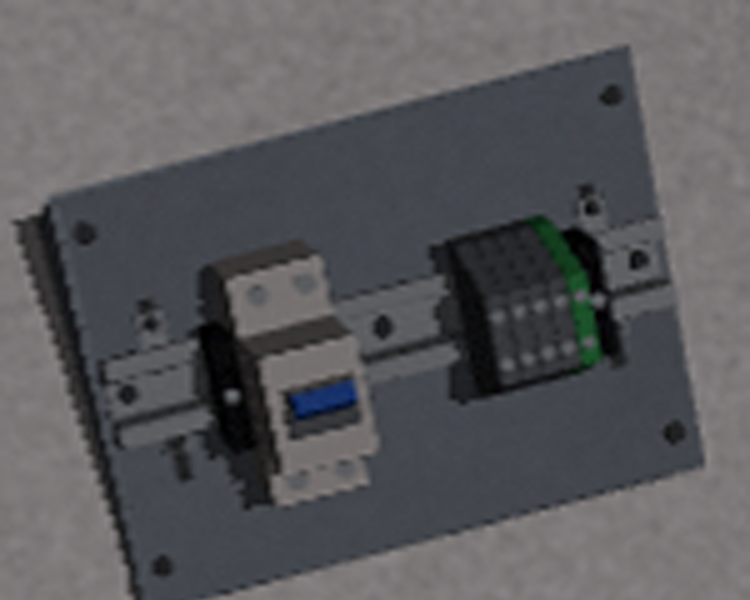

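View pics/stand_s.png

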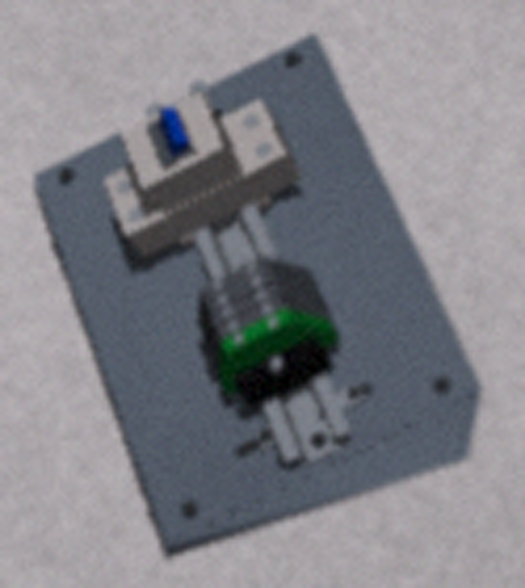

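The tray module is upright: nose top centred near (244,218), foot towards the robot (253,247), lip end far. The rail in the free gap is visible in top at about x 422–446, y 226–246. Next I fit poses.

```bash
cat > fit.py <<'E'
from h import *
import pickle
from scipy.optimize import least_squares
t,s=pickle.load(open("f0.pkl","rb"))
T=lambda p:np.array(p,float)/5+[355,170]
S=lambda p:np.array(p,float)/4.2+[262,258]
A=lambda p:np.array(p,float)/4+[170,160]
# stand: plate corners (far+y, far-y, near-y, near+y)
tp=T([(50,202),(628,47),(705,467),(135,604)]);sp=S([(315,38),(480,388),(168,553),(38,175)])
C=np.array([(80,112,0),(80,-112,0),(-80,-112,0),(-80,112,0)])/1000
def pose(v): return R.from_euler("xyz",[0,-np.deg2rad(20),v[3]]).as_matrix(),v[:3]
def res(v,rt=None):
    M,p=pose(v);k=v[4] if len(v)>4 else 1;P=(C*[k,1,1])@M.T+p
    return np.r_[(proj(t,P)-tp).ravel(),(proj(s,P)-sp).ravel()]
for v0 in([.5,-.17,.06,-.2],[.5,-.17,.06,-.2,1]):
    r=least_squares(res,v0);print("plate",r.x,"rms",np.sqrt(np.mean(r.fun**2)),r.fun.round(1))
v=least_squares(res,[.5,-.17,.06,-.2]).x
M,p=pose(v)
def onplate(f,q,z):
    e,d=ray(f,q);n=M[:,2];k=(z-(e-p)@n)/(d@n);return ((e+d*k[:,None]-p)@M*1000).round(1)
for z in(.015,.019):
    print(z,"top up",onplate(t,T([(335,303),(445,278)]),z).tolist(),"lo",onplate(t,T([(370,378),(460,355)]),z).tolist())
    print(z,"side up",onplate(s,S([(257,208),(275,255)]),z).tolist(),"lo",onplate(s,S([(195,235),(215,285)]),z).tolist())
print("breaker -y face top",onplate(t,T([(322,262),(345,330),(378,455)]),.06).tolist())
# relay
bp=A([(250,160),(327,145),(360,328),(287,343)]);npx=A([(250,195),(325,180),(345,272),(272,288)])
B=np.array([(45,18,.042e3),(45,-18,42),(-45,-18,42),(-45,18,42)])/1000
N=np.array([(22.5,18,74),(22.5,-18,74),(-22.5,-18,74),(-22.5,18,74)])/1000
def rr(w):
    Z=R.from_euler("z",w[2]).as_matrix();q=np.r_[w[:2],0]
    return np.r_[(proj(t,B@Z.T+q)-bp).ravel(),(proj(t,N@Z.T+q)-npx).ravel()]
r=least_squares(rr,[.42,.15,0]);print("relay",r.x,np.rad2deg(r.x[2]),r.fun.round(1))
w=r.x
# overlay
Z=R.from_euler("z",w[2]).as_matrix();q=np.r_[w[:2],0]
out=np.zeros((600,800,3),np.uint8)
def ov(f,x0,y0,W,H,k):
    im=cv2.resize(f["color"][y0:y0+H,x0:x0+W,::-1],None,fx=k,fy=k,interpolation=cv2.INTER_CUBIC)
    for P in(B@Z.T+q,N@Z.T+q,C@M.T+p,np.array([(17.5,26,15),(17.5,-26,15),(-17.5,-26,15),(-17.5,26,15)])/1000@M.T+p):
        cv2.polylines(im,[((proj(f,P)+.5-[x0,y0])*k-.5).round().astype(int)],True,(0,255,255),1)
    return im
a=ov(t,405,215,50,40,8);b=ov(s,295,285,50,75,8);c=ov(t,225,195,40,50,4);d=ov(s,290,170,60,60,4)
out[:320,:400]=a;out[:600,400:800]=b;out[325:525,:160]=c;out[325:565,160:400]=d
cv2.imwrite("pics/ov.png",out)
E
python3 fit.py
```

```text
plate [ 0.52410247 -0.20257816  0.0426511   0.27096082] rms 1.730673574435094 [ 0.6  0.3  0.4  1.5 -0.9 -3.3  1.7 -1.8 -2.3  0.2 -2.8  2.   0.7 -2.9
  0.7 -0.6]
plate [ 0.52412163 -0.20234065  0.04065874  0.2709918   1.05055818] rms 1.0691566874328995 [-0.1 -1.6 -0.4 -0.3 -1.  -1.4  1.9  0.1 -0.7 -0.2 -1.1  1.4 -1.  -1.8
 -0.8  0.6]
0.015 top up [[19.2, 18.7, 15.0], [17.9, -23.8, 15.0]] lo [[-12.8, 11.5, 15.0], [-12.9, -23.7, 15.0]]
0.015 side up [[23.1, 23.9, 15.0], [22.4, -4.9, 15.0]] lo [[-11.5, 26.0, 15.0], [-11.4, -5.0, 15.0]]
0.019 top up [[20.4, 19.5, 19.0], [19.1, -22.9, 19.0]] lo [[-11.5, 12.3, 19.0], [-11.6, -22.8, 19.0]]
0.019 side up [[23.7, 21.6, 19.0], [23.0, -7.1, 19.0]] lo [[-10.9, 23.7, 19.0], [-10.7, -7.2, 19.0]]
breaker -y face top [[48.5, 29.1, 60.0], [21.8, 26.0, 60.0], [-27.4, 23.5, 60.0]]
relay [0.5472394  0.15169951 0.22448083] 12.861804010523821 [ 0.5 -0.  -0.4 -0.1  0.4 -0.4  0.2 -0.3  0.1  0.1  0.2 -0.  -0.1  0.4
 -0.8  0.3]
```

View pics/ov.png

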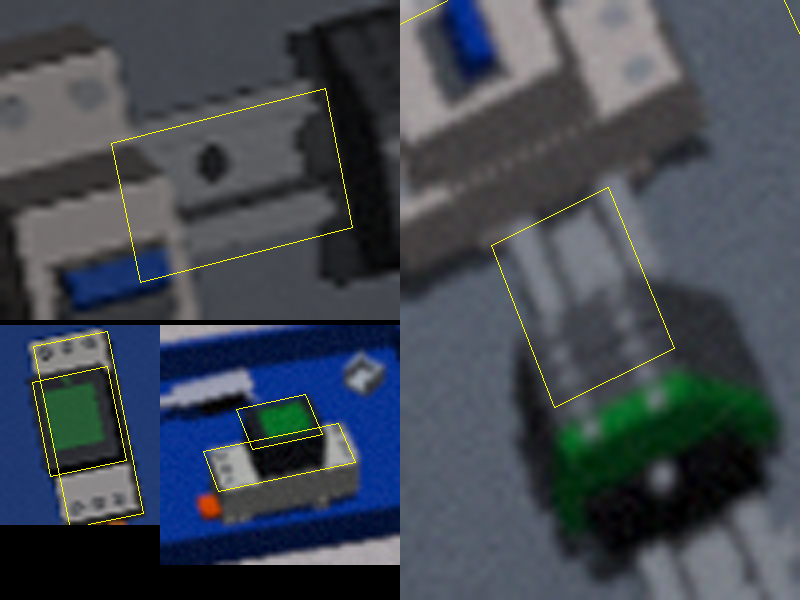

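The relay fit holds in both views. The plate is evidently 170 mm along the slope (160 footprint / cos 20°). I'll refit with that and with refined edges, and locate the rail offset.

```bash
cat > fit2.py <<'E'
exec(open("fit.py").read().split("for v0 in")[0])
C[:,0]*=1/np.cos(np.deg2rad(20))
keep=np.ones(16,bool);keep[12:14]=False
r0=least_squares(lambda v:res(v)[keep],[.5,-.17,.06,.27],loss="soft_l1");print(r0.x,r0.fun.round(1))
G={id(f):cv2.GaussianBlur(f["color"].mean(2),(0,0),.7) for f in(t,s)}
def edge(f,P,Q,n,w=4):
    # subpixel edge samples: returns image points & normal
    L=np.linspace(0,1,n)[:,None];uv=proj(f,P+(Q-P)*L);d=uv[-1]-uv[0];nn=np.array([-d[1],d[0]])/np.linalg.norm(d)
    o=np.arange(-w,w+.01,.25);X=uv[:,None]+o[None,:,None]*nn
    I=cv2.remap(G[id(f)].astype(np.float32),X[...,0].astype(np.float32),X[...,1].astype(np.float32),cv2.INTER_CUBIC)
    g=np.abs(np.gradient(I,axis=1));k=g.argmax(1);return o[k],g.max(1),nn,uv
def W(v,P): M,p=pose(v);return np.asarray(P)@M.T+p
h=.0851
E=[(t,(h,.1,0),(h,-.1,0)),(t,(h-.01,-.112,0),(-h+.01,-.112,0)),(t,(-h,-.1,0),(-h,.1,0)),(s,(-.07,.112,0),(.07,.112,0)),(s,(h,.1,0),(h,-.1,0)),(s,(-h,.1,0),(-h,-.08,0)),(t,(-.07,.112,0),(.07,.112,0))]
v=r0.x
for it in range(3):
    obs=[];w=[5,4,3][it]
    for f,P,Q in E:
        o,g,nn,uv=edge(f,W(v,P),W(v,Q),25,w);obs.append(np.median(o));
        if it==2: print("edge",np.median(o).round(2),o.std().round(2),np.median(g).round(1))
    obs=np.array(obs);v1=v.copy()
    def rs(x):
        out=[]
        for (f,P,Q),ob in zip(E,obs):
            a=np.array([proj(f,W(v1,P))[0],proj(f,W(v1,Q))[0]]);b=np.array([proj(f,W(x,P))[0],proj(f,W(x,Q))[0]])
            d=a[1]-a[0];nn=np.array([-d[1],d[0]])/np.linalg.norm(d);out+=list((b-a)@nn-ob)
        # keep yaw/corner info
        return np.r_[out,res(x)[keep]*.3]
    q=least_squares(rs,v,loss="soft_l1",f_scale=.5);v=q.x
    print(v,np.round(q.fun[:14],2))
np.save("plate.npy",v)
# rail
M,p=pose(v)
def onplate(f,q,z):
    e,d=ray(f,q);n=M[:,2];k=(z-(e-p)@n)/(d@n);return ((e+d*k[:,None]-p)@M*1000)
for z in(.015,.017,.019):
  for f,nm,ya,yb in((t,"t",.008,-.018),(s,"s",.02,-.0)):
    for x in(.0175,-.0175):
        best=[]
        o,g,nn,uv=edge(f,W(v,(x+.004,ya,z)),W(v,(x+.004,yb,z)),15,4)
        pts=onplate(f,uv+o[:,None]*nn,z);print(z,nm,x,np.median(pts[:,0]).round(1),pts[:,0].std().round(1),g.mean().round(1),pts[[0,-1],1].round(0))
# profile along slope
for f,nm,ys in((t,"t",(0.,-.006,-.012)),(s,"s",(.015,.009,.004))):
    xs=np.arange(-.03,.036,.002);I=np.mean([[G[id(f)][tuple(np.round(proj(f,W(v,(x,y,.015)))[0][::-1]).astype(int))] for x in xs] for y in ys],0)
    print(nm,list(zip((xs*1000).round().astype(int).tolist(),I.round().astype(int).tolist())))
E
python3 fit2.py
```

```text
[ 0.5238327  -0.20198783  0.04190228  0.26326599] [-0.2 -2.6 -0.1 -0.5 -1.1 -0.2  1.4  0.4  0.  -0.8 -1.   1.2 -1.1  0.1]
[ 0.52273163 -0.2013359   0.04426898  0.26302365] [ 0.05  0.08  0.3   0.32  0.25  0.27 -0.21 -0.21  0.84  0.87 -0.48 -0.43
  2.16  2.16]
[ 0.52281398 -0.20156751  0.04451878  0.26279951] [-0.04 -0.01  0.32  0.34  0.25  0.27 -0.22 -0.21  0.95  0.97 -0.28 -0.26
  1.63  1.65]
edge 0.0 0.42 6.9
edge -0.25 0.39 6.4
edge -0.25 0.44 7.5
edge 0.5 1.03 8.3
edge -1.0 0.51 8.1
edge 0.5 0.45 10.1
edge -1.0 1.31 7.0
[ 0.52287139 -0.20172502  0.04369147  0.26267311] [ 0.04  0.05  0.29  0.29  0.26  0.27 -0.25 -0.24  1.09  1.11 -0.47 -0.46
  1.04  1.05]
0.015 t 0.0175 21.0 0.3 4.5 [  8. -18.]
0.015 t -0.0175 -5.6 0.3 6.3 [  8. -18.]
0.015 s 0.0175 16.7 3.2 4.7 [20.  1.]
0.015 s -0.0175 -10.8 0.4 5.9 [20. -0.]
0.017 t 0.0175 21.5 2.7 4.6 [  8. -18.]
0.017 t -0.0175 -5.6 2.5 4.9 [  8. -18.]
0.017 s 0.0175 16.7 3.1 4.9 [20. -0.]
0.017 s -0.0175 -10.8 0.6 5.9 [20. -0.]
0.019 t 0.0175 22.0 2.8 4.9 [  8. -18.]
0.019 t -0.0175 -5.6 3.2 3.7 [  8. -18.]
0.019 s 0.0175 16.7 3.6 5.2 [20.  1.]
0.019 s -0.0175 -10.8 0.7 6.0 [20. -0.]
t [(-30, 73), (-28, 73), (-26, 73), (-24, 73), (-22, 74), (-20, 74), (-18, 74), (-16, 74), (-14, 79), (-12, 89), (-10, 94), (-8, 93), (-6, 82), (-4, 59), (-2, 56), (0, 78), (2, 88), (4, 86), (6, 84), (8, 78), (10, 84), (12, 93), (14, 93), (16, 93), (18, 94), (20, 89), (22, 75), (24, 70), (26, 72), (28, 72), (30, 73), (32, 73), (34, 73)]
s [(-30, 95), (-28, 95), (-26, 94), (-24, 95), (-22, 96), (-20, 95), (-18, 94), (-16, 89), (-14, 86), (-12, 92), (-10, 115), (-8, 124), (-6, 118), (-4, 101), (-2, 98), (0, 108), (2, 121), (4, 125), (6, 127), (8, 127), (10, 121), (12, 115), (14, 100), (16, 109), (18, 123), (20, 124), (22, 116), (24, 107), (26, 98), (28, 93), (30, 94), (32, 95), (34, 95)]
```

```bash
cat > m.py <<'E'
exec(open("fit.py").read().split("for v0 in")[0])
v=np.load("plate.npy");M,p=pose(v)
def onplate(f,q,z):
    e,d=ray(f,q);n=M[:,2];k=(z-(e-p)@n)/(d@n);return ((e+d*k[:,None]-p)@M*1000).round(1).tolist()
for dz in(0,.003):
    print("breaker nose -y edge top",onplate(t,T([(345,330),(378,455)]),.077+dz))
    print("breaker base -y top far",onplate(t,T([(318,255),(328,305)]),.045+dz))
    print("term +y top edge t",onplate(t,T([(485,290),(500,390)]),.059+dz),"foot t",onplate(t,T([(440,290),(458,345)]),.02))
    print("breaker nose -y edge side",onplate(s,S([(145,192),(237,160)]),.077+dz))
    O=lambda q:np.array(q)/8.+[245,285]
    print("breaker foot side",onplate(s,O([(505,220),(615,175)]),.015+dz),"term top +y edge side",onplate(s,O([(550,345),(660,280)]),.059+dz))
print("cam rail y dir",M)
E
python3 m.py
```

```text
breaker nose -y edge top [[27.7, 28.4, 77.0], [-20.6, 25.6, 77.0]]
breaker base -y top far [[47.9, 26.4, 45.0], [28.7, 26.4, 45.0]]
term +y top edge t [[24.0, -27.5, 59.0], [-14.1, -26.2, 59.0]] foot t [[16.5, -20.7, 20.0], [-6.1, -23.5, 20.0]]
breaker nose -y edge side [[-15.5, 21.9, 77.0], [32.1, 15.0, 77.0]]
breaker foot side [[-10.5, 27.6, 15.0], [21.6, 25.1, 15.0]] term top +y edge side [[-3.5, -36.4, 59.0], [28.4, -33.5, 59.0]]
breaker nose -y edge top [[28.6, 29.0, 80.0], [-19.5, 26.2, 80.0]]
breaker base -y top far [[48.8, 27.0, 48.0], [29.6, 27.0, 48.0]]
term +y top edge t [[24.9, -26.8, 62.0], [-13.1, -25.4, 62.0]] foot t [[16.5, -20.7, 20.0], [-6.1, -23.5, 20.0]]
breaker nose -y edge side [[-14.9, 20.0, 80.0], [32.6, 13.2, 80.0]]
breaker foot side [[-9.9, 25.8, 18.0], [22.0, 23.3, 18.0]] term top +y edge side [[-2.9, -38.0, 62.0], [28.9, -35.1, 62.0]]
cam rail y dir [[ 0.90746053 -0.2596629  -0.33028862]
 [ 0.24400331  0.96569932 -0.08880994]
 [ 0.34202014  0.          0.93969262]]
```

```bash
cat > go.py <<'E'
from h import *
def go(P,Rt):
    p,M,s=tcp();d=M.T@(np.array(P)-p);r=np.rad2deg(R.from_matrix(M.T@Rt).as_rotvec())
    print("clock",round(s["clock"],2),"pos",p.round(4),"F",np.round(s["force"],1),"grip",round(s["grip_width"],4))
    print("shift",(d).round(4),"turn",r.round(2))
def down(yaw): return R.from_euler("xyz",[np.pi,0,yaw]).as_matrix()
E
python3 -c "
from go import *
go([.5472,.1517,.16],down(np.deg2rad(102.86)))"
```

```text
clock 0.2 pos [0.213  0.5874 0.231 ] F [ 0.4 -0.2 -0.8] grip 0.0854
shift [-0.4627 -0.2956  0.0712] turn [-3.000e-02  2.000e-02  5.721e+01]
```

Call:
send_rows:
  plan: "-0.463 -0.296 0 0 0 57.2 0.0854;-0.463 -0.296 0 0 0 57.2 0.0854;-0.463 -0.296 0 0 0 57.2 0.0854;-0.463 -0.296 0 0 0 57.2 0.0854;-0.463 -0.296 0 0 0 57.2 0.0854;-0.463 -0.296 0 0 0 57.2 0.0854;-0.463 -0.296 0 0 0 57.2 0.0854;-0.463 -0.296 0 0 0 57.2 0.0854;-0.463 -0.296 0 0 0 57.2 0.0854;-0.463 -0.296 0 0 0 57.2 0.0854"
  grip_force: 60

```text
clock: 1.03
position: [0.4673, 0.2553, 0.2314]
tool_rot: [3.141, 0.0, 1.795]
force: [1.1, 0.0, 0.8]
grip_width: 0.0853
finger_force: 0.0
```

```bash
python3 -c "
from go import *
go([.5472,.1517,.12],down(np.deg2rad(102.86)))
print(observe()['qpos'].round(2))"
```

```text
clock 1.03 pos [0.4673 0.2553 0.2314] F [1.1 0.  0.8] grip 0.0853
shift [-0.1187  0.0549  0.1114] turn [ 0.01  0.   -0.02]
[-0.83  0.39  0.29  1.86 -0.13  0.92 -0.26]
```

Call:
send_rows:
  plan: "-0.119 0.055 0 0 0 0 0.0854;-0.119 0.055 0 0 0 0 0.0854;-0.119 0.055 0 0 0 0 0.0854;-0.119 0.055 0.04 0 0 0 0.0854;-0.119 0.055 0.08 0 0 0 0.0854;-0.119 0.055 0.111 0 0 0 0.0854;-0.119 0.055 0.111 0 0 0 0.0854;-0.119 0.055 0.111 0 0 0 0.0854"

```text
clock: 1.7
position: [0.5462, 0.1528, 0.1199]
tool_rot: [-3.139, 0.001, 1.795]
force: [0.3, 0.1, 0.9]
grip_width: 0.0853
finger_force: 0.0
```

```bash
python3 -c "
from go import *
go([.5472,.1517,.0415],down(np.deg2rad(102.86)))
t=imaging.grab_frame('top');s=imaging.grab_frame('side')
a=cv2.resize(t['color'][170:270,200:300,::-1],None,fx=4,fy=4,interpolation=2);b=cv2.resize(s['color'][140:240,270:370,::-1],None,fx=4,fy=4,interpolation=2)
cv2.imwrite('pics/pre.png',np.hstack([a,b]))"
```

```text
clock 1.7 pos [0.5462 0.1528 0.1199] F [0.3 0.1 0.9] grip 0.0853
shift [-0.0013  0.0009  0.0784] turn [-0.14  0.03  0.  ]
```

View pics/pre.png

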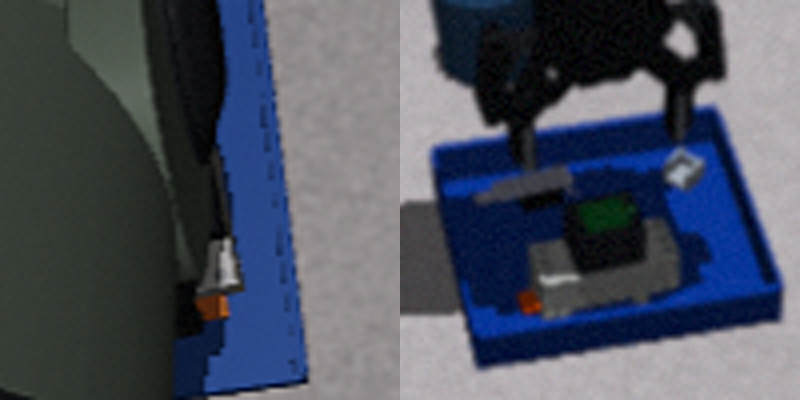

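The fingers at (525,160) and (680,135) straddle the nose at (603,220) evenly. Descending and gripping.

Call:
send_rows:
  plan: "-0.001 0.001 0.025 0 0 0 0.0854;-0.001 0.001 0.05 0 0 0 0.0854;-0.001 0.001 0.066 0 0 0 0.0854;-0.001 0.001 0.074 0 0 0 0.0854;-0.001 0.001 0.0784 0 0 0 0.0854;-0.001 0.001 0.0784 0 0 0 0.0854;-0.001 0.001 0.0784 0 0 0 0.065;-0.001 0.001 0.0784 0 0 0 0.055;-0.001 0.001 0.0784 0 0 0 0.05;-0.001 0.001 0.0784 0 0 0 0.05"

```text
clock: 2.63
position: [0.5482, 0.1526, 0.0426]
tool_rot: [3.141, -0.0, 1.795]
force: [-0.8, -0.4, 0.4]
grip_width: 0.0498
finger_force: 0.0
```

Call:
send_rows:
  plan: "0 0 0 0 0 0 0.035;0 0 0 0 0 0 0.035;0 0 0 0 0 0 0.03;0 0 0 0 0 0 0.03;0 0 0 0 0 0 0.03;0 0 0 0 0 0 0.03;0 0 0 0 0 0 0.03;0 0 0 0 0 0 0.03"
  grip_force: 70

```text
clock: 3.3
position: [0.5483, 0.1526, 0.0427]
tool_rot: [3.14, -0.0, 1.795]
force: [-1.6, -0.6, 12.4]
grip_width: 0.0439
finger_force: 70.5
```

```bash
python3 -c "
from go import *
go([.5472,.1517,.30],down(np.deg2rad(102.86)));s=observe();print(s['force'],s['moment'],s['tool_rot'])"
```

```text
clock 3.3 pos [0.5483 0.1526 0.0427] F [-1.6 -0.6 12.4] grip 0.0439
shift [-0.0005 -0.001  -0.2573] turn [ 0.06 -0.02  0.01]
[-1.61904995 -0.62975076 12.44829071] [0.01052802 0.46262698 0.02042422] [ 3.14048223e+00 -2.77701556e-04  1.79538165e+00]
```

```bash
cat >> go.py <<'E'
v=np.load("plate.npy");MB=R.from_euler("xyz",[0,-np.deg2rad(20),v[3]]).as_matrix();OB=v[:3]+.015*MB[:,2]
D=.0307
def Rm(th): return R.from_euler("y",th,degrees=True).as_matrix()   # module in bed, lean th deg
def toolR(th):
    Q=MB@Rm(th);return np.c_[Q[:,1],Q[:,0],-Q[:,2]]
def tcp_for(pt_mod,pt_bed,th):   # put module point (mm) at bed point (mm)
    Q=MB@Rm(th);seat=OB+MB@(np.array(pt_bed)/1e3)-Q@(np.array(pt_mod)/1e3)
    return seat+D*Q[:,2]
def state():
    p,T,s=tcp();Q=np.c_[T[:,1],T[:,0],-T[:,2]];seat=p-D*Q[:,2];B=MB.T@Q
    f=lambda q:((MB.T@(seat+Q@(np.array(q)/1e3)-OB))*1e3).round(2)
    print("clk",round(s["clock"],2),"seat",f([0,0,0]),"lip",f([15,0,-4]),"lean",np.rad2deg(np.arctan2(B[0,2],B[2,2])).round(2),"rot",np.rad2deg(R.from_matrix(B).as_rotvec()).round(2),"Fbed",(MB.T@s["force"]).round(2),"Mom",np.round(s["moment"],2),"grip",round(s["grip_width"],4))
E
python3 -c "
from go import *
print(toolR(14).round(2), tcp_for([15,0,-4],[27.3,0,40],14), np.rad2deg(R.from_matrix(toolR(14)).as_euler('xyz')))"
```

```text
[[-0.26  0.96  0.1 ]
 [ 0.97  0.26  0.03]
 [ 0.    0.1  -0.99]] [ 0.51157033 -0.20476371  0.1376537 ] [174.           0.         105.05006069]
```

Call:
send_rows:
  plan: "0 0 -0.005 0 0 0 0.03;0 0 -0.01 0 0 0 0.03;0 0 -0.02 0 0 0 0.03;0 0 -0.05 0 0 0 0.03;0 0 -0.09 0 0 0 0.03;0 0 -0.13 0 0 0 0.03;0 0 -0.16 0 0 0 0.03;0 0 -0.19 0 0 0 0.03;0 0 -0.19 0 0 0 0.03;0 0 -0.19 0 0 0 0.03"

```text
clock: 4.13
position: [0.5484, 0.1526, 0.2339]
tool_rot: [3.138, -0.001, 1.795]
force: [-0.9, -0.0, -3.1]
grip_width: 0.0437
finger_force: 72.5
```

```bash
python3 -c "
from go import *
state()
P=tcp_for([15,0,-4],[27.3,0,40],14);go([P[0],P[1],.2325],toolR(14))
s=imaging.grab_frame('side');p,T,_=tcp()
Q=np.c_[T[:,1],T[:,0],-T[:,2]];seat=p-D*Q[:,2]
x0,y0=[int(a) for a in proj(s,seat)[0]-[45,60]]
im=cv2.resize(s['color'][y0:y0+100,x0:x0+90,::-1],None,fx=6,fy=6,interpolation=2)
N=np.array([[22.5,18,62],[22.5,-18,62],[-22.5,-18,62],[-22.5,18,62]]);B=np.array([[45,18,30],[45,-18,30],[-45,-18,30],[-45,18,30]]);B0=B*[1,1,0]
for G in(B,B0): cv2.polylines(im,[((proj(s,seat+G/1e3@Q.T)+.5-[x0,y0])*6).astype(int)],True,(0,255,255),1)
cv2.imwrite('pics/held.png',im)"
```

```text
clk 4.13 seat [164.22 335.55  94.95] lip [176.96 334.99  86.11] lean 19.82 rot [-0.34 19.82 -2.16] Fbed [-1.83  0.22 -2.58] Mom [0.01 0.02 0.03] grip 0.0437
clock 4.13 pos [0.5484 0.1526 0.2339] F [-0.9 -0.  -3.1] grip 0.0437
shift [-0.3402 -0.1155  0.0007] turn [-5.82  0.07 -2.18]
```

View pics/held.png

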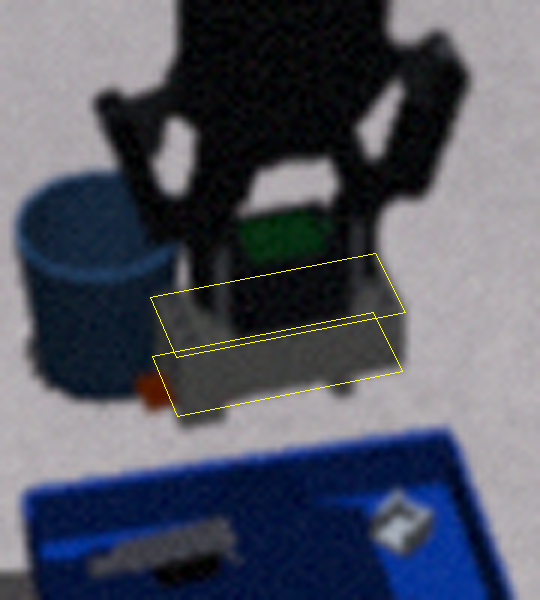

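The module hangs upright in the fingers and matches its predicted outline (bottom corner (178,412) vs predicted (178,415)). Moving it over the stand.

Call:
send_rows:
  plan: "-0.34 -0.1155 0 0 0 0 0.03;-0.34 -0.1155 0 0 0 0 0.03;-0.34 -0.1155 0 0 0 0 0.03;-0.34 -0.1155 0 0 0 0 0.03;-0.34 -0.1155 0 0 0 0 0.03;-0.34 -0.1155 0 0 0 0 0.03;-0.34 -0.1155 0 0 0 0 0.03;-0.34 -0.1155 0 -5.8 0 -2.2 0.03;-0.34 -0.1155 0 -5.8 0 -2.2 0.03;-0.34 -0.1155 0 -5.8 0 -2.2 0.03"

```text
clock: 5.02
position: [0.5079, -0.2116, 0.2312]
tool_rot: [3.042, 0.004, 1.826]
force: [-0.2, -0.3, -2.6]
grip_width: 0.0439
finger_force: 72.8
```

```bash
python3 -c "
from go import *
state()
P=tcp_for([15,0,-4],[27.3,0,20],14);go(P,toolR(14))"
```

```text
clk 5.02 seat [ 40.54  -5.77 137.23] lip [ 54.09  -5.9  129.66] lean 14.28 rot [-0.3  14.28 -0.4 ] Fbed [-1.15 -0.19 -2.38] Mom [-0.11  0.22  0.01] grip 0.0439
clock 5.02 pos [ 0.5079 -0.2116  0.2312] F [-0.2 -0.3 -2.6] grip 0.0439
shift [0.0061 0.0009 0.1129] turn [-0.28  0.25 -0.43]
```

Call:
send_rows:
  plan: "0.006 0.001 0.02 -0.3 0.25 -0.43 0.03;0.006 0.001 0.04 -0.3 0.25 -0.43 0.03;0.006 0.001 0.06 -0.3 0.25 -0.43 0.03;0.006 0.001 0.08 -0.3 0.25 -0.43 0.03;0.006 0.001 0.095 -0.3 0.25 -0.43 0.03;0.006 0.001 0.105 -0.3 0.25 -0.43 0.03;0.006 0.001 0.113 -0.3 0.25 -0.43 0.03;0.006 0.001 0.113 -0.3 0.25 -0.43 0.03;0.006 0.001 0.113 -0.3 0.25 -0.43 0.03"

```text
clock: 5.77
position: [0.5212, -0.1959, 0.1194]
tool_rot: [3.036, -0.002, 1.841]
force: [-0.1, -1.0, -3.8]
grip_width: 0.0443
finger_force: 72.6
```

```bash
python3 -c "
from go import *
state()
P=tcp_for([15,0,-4],[27.3,0,5],14);go(P,toolR(14))
out=[]
t=imaging.grab_frame('top');s=imaging.grab_frame('side')
a=cv2.resize(t['color'][200:270,390:460,::-1],None,fx=5,fy=5,interpolation=2)
b=cv2.resize(s['color'][265:375,285:365,::-1],None,fx=5,fy=5,interpolation=2)
im=np.zeros((550,750,3),np.uint8);im[:350,:350]=a;im[:,350:]=b;cv2.imwrite('pics/over.png',im)"
```

```text
clk 5.77 seat [18.36  6.14 26.35] lip [31.95  6.27 18.86] lean 13.96 rot [ 0.23 13.96  0.42] Fbed [-1.65 -0.98 -3.47] Mom [-0.15  0.14  0.  ] grip 0.0443
clock 5.77 pos [ 0.5212 -0.1959  0.1194] F [-0.1 -1.  -3.8] grip 0.0443
shift [-0.0061 -0.0012  0.0145] turn [ 0.04 -0.17  0.44]
```

View pics/over.png

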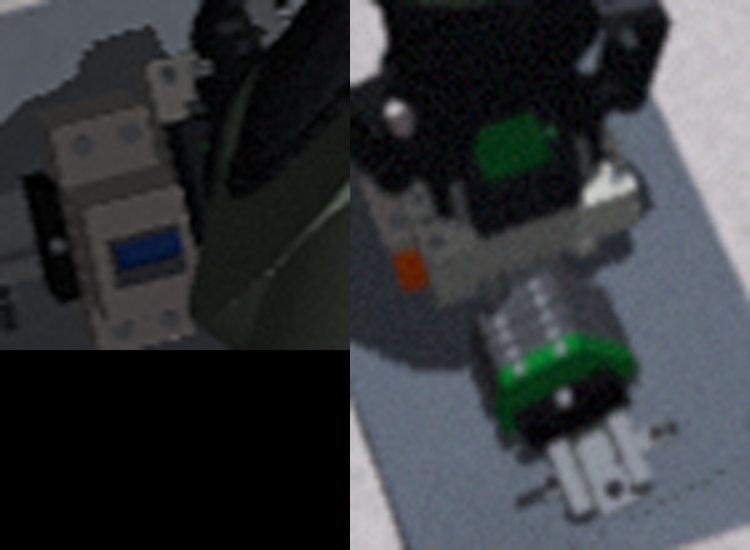

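The module is over the gap, but 6 mm towards the breaker: the shift adds to the commanded pose, not the lagging measured one. I'll correct and let it settle.

Call:
send_rows:
  plan: "-0.006 -0.0012 0 0 -0.17 0.44 0.03;-0.006 -0.0012 0 0 -0.17 0.44 0.03;-0.006 -0.0012 0 0 -0.17 0.44 0.03;-0.006 -0.0012 0 0 -0.17 0.44 0.03;-0.006 -0.0012 0 0 -0.17 0.44 0.03"

```text
clock: 6.28
position: [0.522, -0.202, 0.1196]
tool_rot: [3.035, 0.0, 1.834]
force: [-0.2, 0.8, -2.2]
grip_width: 0.0439
finger_force: 72.6
```

```bash
python3 -c "
from go import *
state()
P=tcp_for([15,0,-4],[27.3,0,5],14);go(P,toolR(14))"
```

```text
clk 6.28 seat [17.71 -0.06 26.82] lip [31.31 -0.06 19.33] lean 13.89 rot [-0.02 13.89  0.02] Fbed [-0.73  0.81 -2.03] Mom [-0.11  0.11 -0.05] grip 0.0439
clock 6.28 pos [ 0.522  -0.202   0.1196] F [-0.2  0.8 -2.2] grip 0.0439
shift [ 0.0001 -0.0004  0.0148] turn [0.11 0.03 0.02]
```

Call:
send_rows:
  plan: "0 0 0.004 0.1 0 0 0.03;0 0 0.008 0.1 0 0 0.03;0 0 0.012 0.1 0 0 0.03;0 0 0.0148 0.1 0 0 0.03;0 0 0.0148 0.1 0 0 0.03;0 0 0.0148 0.1 0 0 0.03;0 0 0.0148 0.1 0 0 0.03"

```text
clock: 6.87
position: [0.5235, -0.2017, 0.1047]
tool_rot: [3.037, 0.001, 1.834]
force: [-0.0, -0.3, -1.9]
grip_width: 0.0442
finger_force: 72.7
```

```bash
python3 -c "
from go import *
state()"
```

```text
clk 6.87 seat [14.01 -0.19 12.38] lip [27.59 -0.19  4.87] lean 14.0 rot [-0.03 14.    0.02] Fbed [-0.77 -0.33 -1.8 ] Mom [-0.03  0.17 -0.02] grip 0.0442
```

Call:
send_rows:
  plan: "0 0.0002 0.001 0 0 0 0.03;0 0.0005 0.002 0 0 0 0.03;0 0.0005 0.002 0 0 0 0.03;0 0.0007 0.003 0 0 0 0.03;0 0.0007 0.003 0 0 0 0.03;0 0.0007 0.003 0 0 0 0.03"

```text
clock: 7.37
position: [0.5244, -0.2014, 0.1018]
tool_rot: [3.037, 0.0, 1.834]
force: [0.3, 0.4, -1.9]
grip_width: 0.0445
finger_force: 72.7
```

```bash
python3 -c "
from go import *
state()"
```

```text
clk 7.37 seat [13.94 -0.13  9.25] lip [27.53 -0.13  1.74] lean 14.01 rot [-0.02 14.01  0.02] Fbed [-0.27  0.3  -1.92] Mom [-0.05  0.17 -0.05] grip 0.0445
```

Call:
send_rows:
  plan: "0 0.0001 0.0005 0 0 0 0.03;0 0.0002 0.001 0 0 0 0.03;0 0.0004 0.0015 0 0 0 0.03;0 0.0004 0.0015 0 0 0 0.03"

```text
clock: 7.7
position: [0.525, -0.2012, 0.1003]
tool_rot: [3.037, 0.0, 1.834]
force: [0.7, -0.3, -3.2]
grip_width: 0.0441
finger_force: 72.7
```

Call:
send_rows:
  plan: "0 0.0001 0.0005 0 0 0 0.03;0 0.0002 0.001 0 0 0 0.03;0 0.0002 0.001 0 0 0 0.03;0 0.0002 0.001 0 0 0 0.03"

```text
clock: 8.03
position: [0.5252, -0.2013, 0.0996]
tool_rot: [3.037, 0.001, 1.834]
force: [-2.0, 0.6, 5.0]
grip_width: 0.0446
finger_force: 74.0
```

```bash
python3 -c "
from go import *
state()"
```

```text
clk 8.03 seat [13.96 -0.24  6.95] lip [27.54 -0.24 -0.56] lean 14.0 rot [-3.0e-02  1.4e+01  1.0e-02] Fbed [0.01 1.12 5.3 ] Mom [0.12 0.75 0.05] grip 0.0446
```

Contact at the expected seat-on-edge height (rail top about +4.5, so packed on washers). Backing off 0.7 mm, then sliding down along the module's own axis to bring the leg against the edge.

Call:
send_rows:
  plan: "0 0 -0.0007 0 0 0 0.03;0 0 -0.0007 0 0 0 0.03;0 -0.001 -0.0007 0 0 0 0.03;0 -0.002 -0.0007 0 0 0 0.03;0 -0.003 -0.0007 0 0 0 0.03;0 -0.004 -0.0007 0 0 0 0.03;0 -0.004 -0.0007 0 0 0 0.03;0 -0.004 -0.0007 0 0 0 0.03"

```text
clock: 8.7
position: [0.5213, -0.2022, 0.0996]
tool_rot: [3.037, 0.0, 1.834]
force: [1.1, -0.5, -2.2]
grip_width: 0.0441
finger_force: 72.7
```

```bash
python3 -c "
from go import *
state()"
```

```text
clk 8.7 seat [10.1  -0.09  8.34] lip [23.68 -0.09  0.83] lean 14.01 rot [-0.02 14.01  0.02] Fbed [ 0.14 -0.81 -2.43] Mom [ 0.01  0.16 -0.01] grip 0.0441
```

Call:
send_rows:
  plan: "0 -0.0005 0 0 0 0 0.03;0 -0.001 0 0 0 0 0.03;0 -0.001 0 0 0 0 0.03;0 -0.001 0 0 0 0 0.03"

```text
clock: 9.03
position: [0.5207, -0.2024, 0.0996]
tool_rot: [3.036, 0.001, 1.834]
force: [3.4, 2.5, -5.5]
grip_width: 0.0442
finger_force: 72.3
```

```bash
python3 -c "
from go import *
state()"
```

```text
clk 9.03 seat [ 9.56 -0.13  8.51] lip [23.15 -0.13  1.  ] lean 13.98 rot [-0.03 13.98  0.03] Fbed [ 1.77  1.5  -6.47] Mom [ 0.11 -0.57 -0.04] grip 0.0442
```

The contact comes exactly where the lip tip meets the edge (x≈23.2). So the first touch was the foot on the lower flange: rail top ≈ +2.7, and the lean was too small. I'll back off, lean to 18° and try lower.

Call:
send_rows:
  plan: "0 0.0015 0 0 0 0 0.03;0 0.003 -0.001 0 0 0 0.03;0 0.004 -0.002 0 0 0 0.03;0 0.004 -0.002 0 0 0 0.03;0 0.004 -0.002 0 0 0 0.03"

```text
clock: 9.45
position: [0.5241, -0.2015, 0.1021]
tool_rot: [3.037, 0.001, 1.834]
force: [-0.3, -0.5, -2.7]
grip_width: 0.0441
finger_force: 72.6
```

```bash
python3 -c "
from go import *
state()
go(tcp_for([15,0,-4],[26.3,0,2],18),toolR(18))"
```

```text
clk 9.45 seat [13.67 -0.16  9.64] lip [27.26 -0.15  2.13] lean 14.0 rot [-0.03 14.    0.03] Fbed [-1.31 -0.4  -2.38] Mom [-0.02  0.24  0.03] grip 0.0441
clock 9.45 pos [ 0.5241 -0.2015  0.1021] F [-0.3 -0.5 -2.7] grip 0.0441
shift [ 0.0001  0.0016 -0.0006] turn [4.   0.03 0.02]
```

Call:
send_rows:
  plan: "0 0.0016 -0.0006 2 0 0 0.03;0 0.0016 -0.0006 4 0 0 0.03;0 0.0016 -0.0006 4 0 0 0.03;0 0.0016 -0.0006 4 0 0 0.03;0 0.0016 -0.0006 4 0 0 0.03"

```text
clock: 9.87
position: [0.5252, -0.2011, 0.1026]
tool_rot: [3.106, 0.0, 1.834]
force: [-0.0, 0.1, -2.0]
grip_width: 0.0437
finger_force: 72.7
```

```bash
python3 -c "
from go import *
state()"
```

```text
clk 9.87 seat [12.92 -0.05 10.29] lip [25.95 -0.05  1.86] lean 17.97 rot [-2.000e-02  1.797e+01  1.000e-02] Fbed [-0.69  0.07 -1.84] Mom [ 0.02  0.03 -0.  ] grip 0.0437
```

Call:
send_rows:
  plan: "0 0.0002 0.0005 0 0 0 0.03;0 0.0003 0.001 0 0 0 0.03;0 0.0005 0.0015 0 0 0 0.03;0 0.0006 0.002 0 0 0 0.03;0 0.0006 0.002 0 0 0 0.03"

```text
clock: 10.28
position: [0.5261, -0.201, 0.1007]
tool_rot: [3.107, 0.0, 1.834]
force: [-0.2, -0.7, -1.7]
grip_width: 0.044
finger_force: 72.7
```

Call:
send_rows:
  plan: "0 0.0001 0.0004 0 0 0 0.03;0 0.0003 0.0008 0 0 0 0.03;0 0.0003 0.0008 0 0 0 0.03;0 0.0003 0.0008 0 0 0 0.03"

```text
clock: 10.62
position: [0.5265, -0.2009, 0.0999]
tool_rot: [3.107, 0.001, 1.834]
force: [0.2, -0.3, -2.5]
grip_width: 0.0439
finger_force: 72.7
```

```bash
python3 -c "
from go import *
state()"
```

```text
clk 10.62 seat [13.24 -0.13  7.39] lip [26.27 -0.13 -1.05] lean 18.0 rot [-0.03 18.    0.02] Fbed [-0.79 -0.34 -2.38] Mom [-0.01  0.01  0.01] grip 0.0439
```

Lip is at −1.05 with no contact. Continuing down in small steps.

Call:
send_rows:
  plan: "0 0.0001 0.0004 0 0 0 0.03;0 0.0002 0.0007 0 0 0 0.03;0 0.0002 0.0007 0 0 0 0.03;0 0.0002 0.0007 0 0 0 0.03"

```text
clock: 10.95
position: [0.5267, -0.2008, 0.0993]
tool_rot: [3.107, 0.001, 1.834]
force: [0.7, 0.7, -2.1]
grip_width: 0.044
finger_force: 72.7
```

Call:
send_rows:
  plan: "0 0.0001 0.0003 0 0 0 0.03;0 0.0002 0.0006 0 0 0 0.03;0 0.0002 0.0006 0 0 0 0.03;0 0.0002 0.0006 0 0 0 0.03"

```text
clock: 11.28
position: [0.5269, -0.2008, 0.0989]
tool_rot: [3.107, 0.0, 1.834]
force: [-3.0, 0.8, 4.8]
grip_width: 0.044
finger_force: 73.9
```

```bash
python3 -c "
from go import *
state()"
```

```text
clk 11.28 seat [13.23 -0.19  6.28] lip [26.26 -0.19 -2.16] lean 18.0 rot [-3.0e-02  1.8e+01  1.0e-02] Fbed [-0.89  1.52  5.42] Mom [0.06 0.7  0.03] grip 0.044
```

Contact at −2.0, as predicted (rail top ≈ +2.9). Lifting 0.4 mm and sliding down along the module axis.

Call:
send_rows:
  plan: "0 0 -0.0004 0 0 0 0.03;0 -0.0005 -0.0004 0 0 0 0.03;0 -0.0015 -0.0004 0 0 0 0.03;0 -0.0025 -0.0004 0 0 0 0.03;0 -0.0035 -0.0004 0 0 0 0.03;0 -0.0035 -0.0004 0 0 0 0.03;0 -0.0035 -0.0004 0 0 0 0.03"

```text
clock: 11.87
position: [0.5234, -0.2017, 0.0989]
tool_rot: [3.107, 0.0, 1.834]
force: [-0.0, -0.3, -0.7]
grip_width: 0.0439
finger_force: 73.1
```

```bash
python3 -c "
from go import *
state()"
```

```text
clk 11.87 seat [ 9.87 -0.17  7.55] lip [22.89 -0.17 -0.89] lean 18.01 rot [-3.000e-02  1.801e+01  1.000e-02] Fbed [-0.3  -0.3  -0.58] Mom [-0.09  0.12 -0.  ] grip 0.0439
```

Call:
send_rows:
  plan: "0 -0.0005 0 0 0 0 0.03;0 -0.001 0 0 0 0 0.03;0 -0.001 0 0 0 0 0.03;0 -0.001 0 0 0 0 0.03"

```text
clock: 12.2
position: [0.5225, -0.2019, 0.0989]
tool_rot: [3.107, 0.0, 1.834]
force: [0.3, -0.3, -0.3]
grip_width: 0.044
finger_force: 73.1
```

```bash
python3 -c "
from go import *
state()"
```

```text
clk 12.2 seat [ 9.04 -0.11  7.82] lip [22.07 -0.11 -0.62] lean 18.0 rot [-0.02 18.    0.02] Fbed [ 0.13 -0.39 -0.35] Mom [ 0.01 -0.04 -0.02] grip 0.044
```

Call:
send_rows:
  plan: "0 -0.0005 0 0 0 0 0.03;0 -0.001 0 0 0 0 0.03;0 -0.001 0 0 0 0 0.03;0 -0.001 0 0 0 0 0.03"

```text
clock: 12.53
position: [0.5215, -0.2022, 0.0989]
tool_rot: [3.107, 0.0, 1.834]
force: [-1.6, 0.2, -0.7]
grip_width: 0.044
finger_force: 73.1
```

Call:
send_rows:
  plan: "0 -0.0004 0 0 0 0 0.03;0 -0.0008 0 0 0 0 0.03;0 -0.0008 0 0 0 0 0.03;0 -0.0008 0 0 0 0 0.03"

```text
clock: 12.87
position: [0.5209, -0.2024, 0.0989]
tool_rot: [3.107, 0.001, 1.834]
force: [0.5, 0.5, -1.4]
grip_width: 0.0441
finger_force: 72.9
```

```bash
python3 -c "
from go import *
state()"
```

```text
clk 12.87 seat [ 7.42 -0.17  8.37] lip [20.45 -0.16 -0.07] lean 18.0 rot [-0.03 18.    0.02] Fbed [ 0.08  0.4  -1.53] Mom [ 0.07 -0.26 -0.01] grip 0.0441
```

Call:
send_rows:
  plan: "0 -0.0003 0 0 0 0 0.03;0 -0.0006 0 0 0 0 0.03;0 -0.0006 0 0 0 0 0.03;0 -0.0006 0 0 0 0 0.03"

```text
clock: 13.2
position: [0.5207, -0.2024, 0.0989]
tool_rot: [3.106, 0.001, 1.834]
force: [6.5, 1.5, -3.5]
grip_width: 0.0439
finger_force: 72.6
```

```bash
python3 -c "
from go import *
state()"
```

```text
clk 13.2 seat [ 7.27 -0.14  8.46] lip [20.31 -0.13  0.03] lean 17.96 rot [-0.04 17.96  0.04] Fbed [ 5.06 -0.18 -5.52] Mom [ 0.38 -1.2   0.06] grip 0.0439
```

The leg is against the edge (edge at bed x≈23.6, rail top ≈2.9). Easing off 0.5 mm, then rocking down about the edge: first 18°→8°.

Call:
send_rows:
  plan: "0 0.0005 0 0 0 0 0.03;0 0.0005 0 0 0 0 0.03;0 0.0005 0 0 0 0 0.03;0 0.0005 0 0 0 0 0.03"

```text
clock: 13.53
position: [0.5208, -0.2024, 0.0989]
tool_rot: [3.107, 0.001, 1.834]
force: [2.9, 1.7, -1.4]
grip_width: 0.0442
finger_force: 72.8
```

```bash
python3 -c "
from go import *
state()"
```

```text
clk 13.53 seat [ 7.32 -0.12  8.43] lip [ 2.035e+01 -1.200e-01 -1.000e-02] lean 18.0 rot [-0.03 18.    0.02] Fbed [ 2.62  0.91 -2.44] Mom [ 0.2  -0.78  0.03] grip 0.0442
```

Call:
send_rows:
  plan: "0 -0.00114 0.00065 -2 0 0 0.03;0 -0.00114 0.00065 -2 0 0 0.03;0 -0.00226 0.00134 -4 0 0 0.03;0 -0.00226 0.00134 -4 0 0 0.03;0 -0.00335 0.00206 -6 0 0 0.03;0 -0.00335 0.00206 -6 0 0 0.03;0 -0.00335 0.00206 -6 0 0 0.03"

```text
clock: 14.12
position: [0.5176, -0.2031, 0.0968]
tool_rot: [3.002, -0.0, 1.833]
force: [4.5, 4.3, -1.5]
grip_width: 0.0439
finger_force: 74.9
```

```bash
python3 -c "
from go import *
state()"
```

```text
clk 14.12 seat [6.61 0.03 6.76] lip [20.45  0.03 -0.27] lean 12.01 rot [ 1.000e-02  1.201e+01 -1.000e-02] Fbed [ 4.62  3.03 -3.25] Mom [ 0.66 -0.87  0.13] grip 0.0439
```

Call:
send_rows:
  plan: "0 0.0004 0 0 0 0 0.03;0 -0.0007 0.00065 -2 0 0 0.03;0 -0.0007 0.00065 -2 0 0 0.03;0 -0.0019 0.00134 -4 0 0 0.03;0 -0.0019 0.00134 -4 0 0 0.03;0 -0.0019 0.00134 -4 0 0 0.03"

```text
clock: 14.62
position: [0.5156, -0.2037, 0.0951]
tool_rot: [2.933, -0.0, 1.833]
force: [0.2, 2.2, 2.2]
grip_width: 0.0437
finger_force: 75.6
```

```bash
python3 -c "
from go import *
state()"
```

```text
clk 14.62 seat [6.25 0.02 5.49] lip [ 2.054e+01  1.000e-02 -5.800e-01] lean 8.06 rot [ 0.02  8.06 -0.02] Fbed [1.48 2.04 1.75] Mom [0.51 0.06 0.28] grip 0.0437
```

Call:
send_rows:
  plan: "0 -0.00057 0.00032 -1 0 0 0.03;0 -0.00114 0.00065 -2 0 0 0.03;0 -0.00114 0.00065 -2 0 0 0.03;0 -0.00114 0.00065 -2 0 0 0.03"

```text
clock: 14.95
position: [0.5148, -0.204, 0.0942]
tool_rot: [2.899, -0.0, 1.833]
force: [-1.7, 1.3, 4.2]
grip_width: 0.0439
finger_force: 76.0
```

```bash
python3 -c "
from go import *
state()"
```

```text
clk 14.95 seat [ 6.11 -0.06  4.83] lip [20.61 -0.06 -0.74] lean 6.08 rot [ 0.01  6.08 -0.  ] Fbed [0.19 1.74 4.43] Mom [0.52 0.33 0.34] grip 0.0439
```

Call:
send_rows:
  plan: "0 -0.00057 0.00032 -1 0 0 0.03;0 -0.00057 0.00032 -1 0 0 0.03;0 -0.00114 0.00065 -2 0 0 0.03;0 -0.00114 0.00065 -2 0 0 0.03;0 -0.00114 0.00065 -2 0 0 0.03"

```text
clock: 15.37
position: [0.5139, -0.2043, 0.0933]
tool_rot: [2.864, -0.0, 1.834]
force: [-3.2, 0.8, 7.3]
grip_width: 0.0439
finger_force: 76.3
```

```bash
python3 -c "
from go import *
state()"
```

```text
clk 15.37 seat [ 6.   -0.11  4.19] lip [20.68 -0.11 -0.86] lean 4.07 rot [0.   4.07 0.01] Fbed [-0.2   1.6   7.86] Mom [0.38 0.47 0.35] grip 0.0439
```

Call:
send_rows:
  plan: "0 -0.00028 0.00016 -0.5 0 0 0.03;0 -0.00057 0.00032 -1 0 0 0.03;0 -0.00057 0.00032 -1 0 0 0.03;0 -0.00057 0.00032 -1 0 0 0.03"

```text
clock: 15.7
position: [0.5134, -0.2044, 0.0929]
tool_rot: [2.846, 0.0, 1.834]
force: [-4.2, 1.0, 7.6]
grip_width: 0.0443
finger_force: 76.6
```

Call:
send_rows:
  plan: "0 -0.00028 0.00016 -0.5 0 0 0.03;0 -0.00057 0.00032 -1 0 0 0.03;0 -0.00057 0.00032 -1 0 0 0.03;0 -0.00057 0.00032 -1 0 0 0.03"

```text
clock: 16.03
position: [0.5132, -0.2046, 0.0924]
tool_rot: [2.828, 0.0, 1.833]
force: [-3.9, 1.1, 7.5]
grip_width: 0.044
finger_force: 76.5
```

```bash
python3 -c "
from go import *
state()"
```

```text
clk 16.03 seat [ 6.1  -0.27  3.58] lip [20.95 -0.27 -0.95] lean 2.05 rot [-0.01  2.05  0.01] Fbed [-0.68  2.06  8.19] Mom [0.44 0.24 0.21] grip 0.044
```

Call:
send_rows:
  plan: "0 -0.00028 0.00016 -0.5 0 0 0.03;0 -0.00057 0.00032 -1 0 0 0.03;0 -0.00057 0.00032 -1 0 0 0.03;0 -0.00057 0.00032 -1 0 0 0.03"

```text
clock: 16.37
position: [0.5128, -0.2047, 0.092]
tool_rot: [2.811, 0.0, 1.834]
force: [-4.0, 1.1, 9.2]
grip_width: 0.0439
finger_force: 76.8
```

```bash
python3 -c "
from go import *
state()"
```

```text
clk 16.37 seat [ 6.09 -0.25  3.32] lip [21.02 -0.25 -0.95] lean 1.04 rot [-0.01  1.04  0.01] Fbed [-0.27  2.09  9.85] Mom [0.39 0.37 0.21] grip 0.0439
```

Call:
send_rows:
  plan: "0 -0.00014 0.0001 -0.25 0 0 0.03;0 -0.00028 0.00016 -0.5 0 0 0.03;0 -0.00028 0.00016 -0.5 0 0 0.03;0 -0.00028 0.00016 -0.5 0 0 0.03"

```text
clock: 16.7
position: [0.5126, -0.2048, 0.0918]
tool_rot: [2.802, 0.0, 1.834]
force: [-4.6, -0.3, 9.5]
grip_width: 0.0439
finger_force: 76.9
```

```bash
python3 -c "
from go import *
state()"
```

```text
clk 16.7 seat [ 6.06 -0.29  3.18] lip [21.02 -0.28 -0.96] lean 0.55 rot [-0.01  0.55  0.01] Fbed [-1.03  0.95 10.45] Mom [0.39 0.39 0.29] grip 0.0439
```

Call:
send_rows:
  plan: "0 -0.00014 0.0001 -0.25 0 0 0.03;0 -0.00028 0.00016 -0.5 0 0 0.03;0 -0.00028 0.00016 -0.5 0 0 0.03;0 -0.00028 0.00016 -0.5 0 0 0.03"

```text
clock: 17.03
position: [0.5124, -0.2048, 0.0916]
tool_rot: [2.793, 0.0, 1.834]
force: [-4.9, -0.2, 11.6]
grip_width: 0.0441
finger_force: 77.1
```

```bash
python3 -c "
from go import *
state()"
```

```text
clk 17.03 seat [ 6.08 -0.3   3.06] lip [21.07 -0.29 -0.95] lean 0.04 rot [-0.02  0.04  0.01] Fbed [-0.55  1.04 12.59] Mom [0.43 0.47 0.19] grip 0.0441
```

Call:
send_rows:
  plan: "0 -0.00014 0.0001 -0.25 0 0 0.03;0 -0.00028 0.00016 -0.5 0 0 0.03;0 -0.00028 0.00016 -0.5 0 0 0.03;0 -0.00028 0.00016 -0.5 0 0 0.03"

```text
clock: 17.37
position: [0.5122, -0.205, 0.0916]
tool_rot: [2.784, 0.0, 1.833]
force: [-7.7, 1.5, 17.2]
grip_width: 0.0438
finger_force: 78.2
```

```bash
python3 -c "
from go import *
state()"
```

```text
clk 17.37 seat [ 6.1  -0.36  3.11] lip [21.14 -0.36 -0.77] lean -0.47 rot [-0.02 -0.47  0.01] Fbed [-0.75  3.46 18.62] Mom [0.63 0.94 0.26] grip 0.0438
```

Force rose sharply while the height stopped falling, so it may be seated. Easing off, then a gentle tilt-back test for the click.

Call:
send_rows:
  plan: "0 0.0003 -0.00016 0.5 0 0 0.03;0 0.0003 -0.0003 0.5 0 0 0.03;0 0.0003 -0.0003 0.5 0 0 0.03;0 0.0003 -0.0003 0.5 0 0 0.03"

```text
clock: 17.7
position: [0.5124, -0.2048, 0.0916]
tool_rot: [2.793, 0.0, 1.834]
force: [-3.6, -0.2, 8.6]
grip_width: 0.0436
finger_force: 76.8
```

```bash
python3 -c "
from go import *
state()"
```

```text
clk 17.7 seat [ 6.14 -0.27  3.08] lip [21.14 -0.26 -0.94] lean 0.05 rot [-0.02  0.05  0.02] Fbed [-0.4   0.74  9.3 ] Mom [0.34 0.35 0.17] grip 0.0436
```

Call:
send_rows:
  plan: "0 0.0003 -0.0002 0.5 0 0 0.03;0 0.00057 -0.00032 1 0 0 0.03;0 0.00057 -0.00032 1 0 0 0.03;0 0.00057 -0.00032 1 0 0 0.03"

```text
clock: 18.03
position: [0.5128, -0.2047, 0.0921]
tool_rot: [2.811, 0.001, 1.834]
force: [-2.9, -0.1, 7.1]
grip_width: 0.0445
finger_force: 76.6
```

```bash
python3 -c "
from go import *
state()"
```

```text
clk 18.03 seat [ 6.15 -0.3   3.35] lip [21.07 -0.29 -0.93] lean 1.06 rot [-0.03  1.06  0.03] Fbed [-0.24  0.69  7.67] Mom [0.17 0.37 0.08] grip 0.0445
```

Not clicked: still a steady upward push. I'll repeat the rock with the hinge side 0.3 mm higher so the load goes to the foot end.

Call:
send_rows:
  plan: "0 -0.0003 -0.0001 -0.5 0 0 0.03;0 -0.0006 0.0 -1 0 0 0.03;0 -0.00086 0.00018 -1.5 0 0 0.03;0 -0.00086 0.00018 -1.5 0 0 0.03;0 -0.00086 0.00018 -1.5 0 0 0.03"

```text
clock: 18.45
position: [0.512, -0.2049, 0.0916]
tool_rot: [2.783, 0.0, 1.833]
force: [0.2, 0.2, 4.1]
grip_width: 0.0439
finger_force: 76.0
```

```bash
python3 -c "
from go import *
state()"
```

```text
clk 18.45 seat [ 6.06 -0.3   3.22] lip [21.09 -0.3  -0.65] lean -0.52 rot [-0.02 -0.52 -0.01] Fbed [1.68 0.13 3.75] Mom [0.19 0.15 0.1 ] grip 0.0439
```

Call:
send_rows:
  plan: "0 -0.0003 0.0001 -0.5 0 0 0.03;0 -0.0006 0.0002 -1 0 0 0.03;0 -0.0006 0.0002 -1 0 0 0.03;0 -0.0006 0.0002 -1 0 0 0.03"

```text
clock: 18.78
position: [0.5115, -0.2051, 0.0916]
tool_rot: [2.766, 0.0, 1.833]
force: [-5.1, 0.8, 14.8]
grip_width: 0.0438
finger_force: 77.6
```

```bash
python3 -c "
from go import *
state()"
```

```text
clk 18.78 seat [ 6.1  -0.33  3.37] lip [21.2  -0.33 -0.22] lean -1.54 rot [-0.03 -1.54  0.  ] Fbed [ 0.61  2.13 15.53] Mom [0.46 0.47 0.16] grip 0.0438
```

The stiff contact sits at z≈2.9, the rail-top height, on the lower flange, so the module looks flat with the foot past the edge. Tug test: tilt back to +1.5° and see whether the catch holds.

Call:
send_rows:
  plan: "0 0.0004 -0.0002 0.75 0 0 0.03;0 0.00086 -0.00048 1.5 0 0 0.03;0 0.00086 -0.00048 1.5 0 0 0.03;0 0.00086 -0.00048 1.5 0 0 0.03"

```text
clock: 19.12
position: [0.5121, -0.2045, 0.0917]
tool_rot: [2.793, 0.001, 1.834]
force: [2.1, 1.4, -0.8]
grip_width: 0.0441
finger_force: 75.3
```

```bash
python3 -c "
from go import *
state()"
```

```text
clk 19.12 seat [6.   0.11 3.24] lip [21.    0.13 -0.77] lean 0.0 rot [-0.01  0.    0.06] Fbed [ 1.99  0.78 -1.59] Mom [ 0.01 -0.18  0.03] grip 0.0441
```

Call:
send_rows:
  plan: "0 0.0004 -0.0002 0.75 0 0 0.03;0 0.00086 -0.00048 1.5 0 0 0.03;0 0.00086 -0.00048 1.5 0 0 0.03;0 0.00086 -0.00048 1.5 0 0 0.03"

```text
clock: 19.45
position: [0.5127, -0.2043, 0.0924]
tool_rot: [2.819, 0.0, 1.834]
force: [4.1, 2.7, -4.8]
grip_width: 0.0439
finger_force: 75.2
```

```bash
python3 -c "
from go import *
state()"
```

```text
clk 19.45 seat [6.01 0.13 3.68] lip [20.91  0.15 -0.71] lean 1.49 rot [-0.01  1.49  0.05] Fbed [ 2.74  1.57 -6.11] Mom [ 0.22 -0.41  0.07] grip 0.0439
```

The catch now pulls down (−6 N where it was +8 N before), so it has clicked. Back to flat, let go, and retreat straight out.

Call:
send_rows:
  plan: "0 -0.0004 0.0002 -0.75 0 0 0.03;0 -0.00086 0.00048 -1.5 0 0 0.03;0 -0.00086 0.00048 -1.5 0 0 0.03;0 -0.00086 0.00048 -1.5 0 0 0.046;0 -0.00086 0.00048 -1.5 0 0 0.05;0 -0.00086 0.00048 -1.5 0 0 0.055;0 -0.00086 0.00048 -1.5 0 0 0.06;0 -0.00086 0.00048 -1.5 0 0 0.06;0 -0.00086 0.00048 -1.5 0 0 0.06;0 -0.00086 0.00048 -1.5 0 0 0.06"

```text
clock: 20.28
position: [0.5121, -0.2048, 0.092]
tool_rot: [2.793, 0.001, 1.834]
force: [-0.9, -0.5, 0.2]
grip_width: 0.0597
finger_force: 0.0
```

```bash
python3 -c "
from go import *
state()"
```

```text
clk 20.28 seat [ 6.   -0.15  3.5 ] lip [21.   -0.15 -0.5 ] lean 0.0 rot [-0.03  0.    0.03] Fbed [-0.92 -0.28  0.52] Mom [-0.13  0.36 -0.02] grip 0.0597
```

Call:
send_rows:
  plan: "0 0 -0.005 0 0 0 0.06;0 0 -0.015 0 0 0 0.065;0 0 -0.03 0 0 0 0.065;0 0 -0.05 0 0 0 0.065;0 0 -0.08 0 0 0 0.065;0 0 -0.12 0 0 0 0.065;0 0 -0.16 0 0 0 0.065;0 0 -0.16 0 0 0 0.065;0 0 -0.16 0 0 0 0.065"

```text
clock: 21.03
position: [0.4594, -0.2196, 0.2453]
tool_rot: [2.789, 0.004, 1.833]
force: [-0.1, -0.3, -0.3]
grip_width: 0.0651
finger_force: 0.0
```

```bash
python3 -c "
from go import *
state()
s=imaging.grab_frame('side');t=imaging.grab_frame('top')
x0,y0=285,265;k=5
im=cv2.resize(s['color'][y0:y0+110,x0:x0+90,::-1],None,fx=k,fy=k,interpolation=2)
im0=im.copy()
B=np.array([[45,18,30],[45,-18,30],[-45,-18,30],[-45,18,30]]);N=np.array([[22.5,18,62],[22.5,-18,62],[-22.5,-18,62],[-22.5,18,62]])
for G in(B,N): cv2.polylines(im,[((proj(s,OB+(G+[6,-.2,3])/1e3@MB.T)+.5-[x0,y0])*k).astype(int)],True,(0,255,255),1)
c=cv2.resize(t['color'][195:275,395:465,::-1],None,fx=5,fy=5,interpolation=2)
o=np.zeros((550,800,3),np.uint8);o[:,:450]=im;o[:400,450:]=c
cv2.imwrite('pics/end.png',o)"
```

```text
clk 21.03 seat [  7.09  -0.85 166.35] lip [ 22.1   -0.86 162.4 ] lean -0.21 rot [-0.21 -0.21  0.04] Fbed [-0.26 -0.22 -0.25] Mom [-0.12  0.39  0.02] grip 0.0651
```

View pics/end.png

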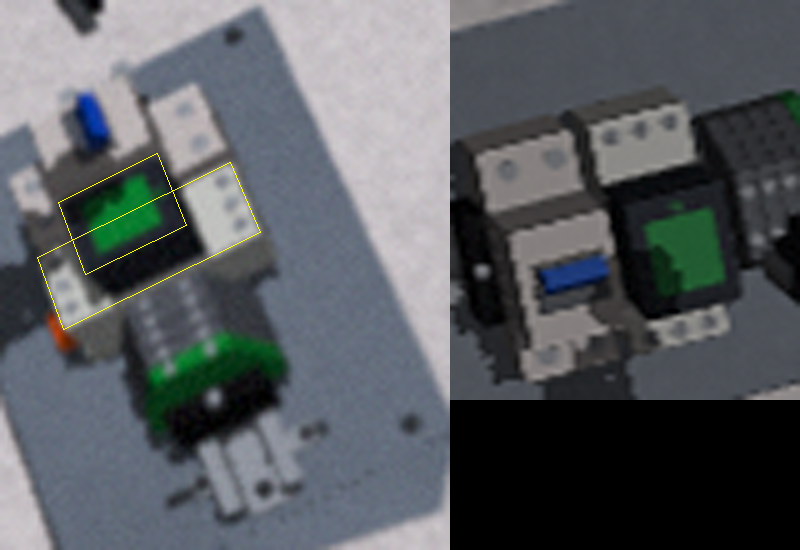

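The module sits between breaker and terminals. Its outline matches the flat prediction (base corners (65,328) and (260,232)), the foot is visible at (60,333), and the gripper is clear. Handing in.

```bash
python3 -c "
from workcell import bot
print(bot.job_done())"
```

```text
the job is handed in; nothing more can be done
None
```

I fitted the relay module on the rail and handed the job in at about 21 s; the hand-in returned no verdict. The foot held when I tugged it, the last picture shows the module flat between breaker and terminals, and the gripper is clear of it.

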